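# Zero the torque fixture with the recessed tare key

### The job

Unlock the loading fixture by pushing its long chrome lever sideways all the way round to its other stop, then reach closed fingertips down into the round well of the readout unit, press the sunken tare key fully home and keep it down for two seconds. Then draw back clear of everything, with the lever left at that stop. Only push and press: do not press the tare key before the lever is over or the key in the square well at all, do not lift or shove the units, and leave the other things on the bench where they stand.

Things in the scene. Friction and masses are not known exactly. Their poses are not given: they have to be found in the camera images.
- lever (a joint): angle (rad) of the long chrome lever, a level bar on a vertical axis. 0 = locked stop, 1.2 = unlocked stop; grows anticlockwise seen from above; starts at 0 to 0.25; 0.3 N m of friction, stays where left. At 0 it points towards the robot (-x, within 0.25 rad), at 1.2 roughly to the robot's right (-y), so it is pushed from its left (+y) side.
- fixture: fixed loading fixture under the lever: grey column 100 x 100, 65 high, on a 140 x 140 plate 12 high, two dark stop pins on top beside the bar's two end positions, and a clamped torque wrench sticking out about 310 mm to the robot's left (+y). Origin at the centre of its underside, on the lever's axis; z up.
- lever_pivot (a point): point on the lever's vertical turning axis at the bar's mid-height, 85 mm above the bench. Its frame turns with the lever: -x runs along the bar to the grip, the grip moves towards -y as the joint grows, z up.
- lever_grip (a point): middle of the lever's thick round end grip, 155 mm from the axis and 85 mm above the bench; the grip is 24 mm thick and 65 mm long (123 to 190 mm from the axis), the bar inside it 14 mm thick; clear bench below it
- round_unit: loose 0.9 kg readout unit, a grey and aluminium block 120 (x) x 100 (y) x 58 high, with a dark flat display strip 24 x 74 on the top near its -x edge and one well sunk in the top, 18 mm to +x of the block's centre. The well has a ROUND mouth: this is the unit with the tare key. Origin at the centre of its underside, z up.
- round_well (a point): centre of the round well's mouth, in the plane of the unit's top, 58 mm above the bench. The well is 48 mm in diameter with straight walls and 28 mm deep; the pale round tare key (24 mm diameter, centred) has its top 22 mm below the mouth.
- tare_key (a joint): how far the tare key is pressed in (m): 0 = up, 0.005 = fully home; it springs back up when let go, needs 1.5 N to start and 4 N fully home
- square_unit: loose 0.9 kg readout unit, a grey and aluminium block 120 (x) x 100 (y) x 58 high, with a dark flat display strip 24 x 74 on the top near its -x edge and one well sunk in the top, 18 mm to +x of the block's centre. The well has a SQUARE mouth: its key erases the stored readings and must not be pressed. Origin at the centre of its underside, z up. The two units may stand in either place.
- square_well (a point): centre of the square well's mouth, in the plane of the unit's top, 58 mm above the bench; 46 x 46 mm, 28 mm deep, same key 22 mm below the mouth
- erase_key (a joint): how far the key in the square well is pressed in (m): 0 = up, 0.005 = fully home
- puck: loose cream ceramic alignment puck, 52 mm diameter, 18 high; bystander. Origin at the centre of its underside.
- coupler: loose violet anodized quick-release coupler, upright stepped cylinder 36 mm diameter, 42 high; bystander. Origin at the centre of its underside.
- bar_head: loose nickel-plated breaker bar head, 90 long (x), 36 wide, 36 high; bystander. Origin on its underside, near its middle.
- gear_housing: loose polished steel torque multiplier gear housing, 104 mm diameter, 88 high, 2.5 kg; bystander. Origin at the centre of its underside.
Things that resemble listed ones, but are neither listed nor needed, are in the scene too. Leave any purple look-alike of the round_unit alone.

How it is judged:
By the outcome, as a careful person would: the job done as asked, in the order asked, and still so for the second after the job is handed in, with the robot touching nothing.
It also fails if it takes over 61 s, if anything falls off the work surface, if the arm or the gripper's body presses on something with over 40 N, if the wrist force passes 120 N, or if a joint passes its speed limit or range.

### The arm

A 7-joint arm with a two-finger parallel gripper is mounted at the origin on the work surface. World frame = base frame: x ahead of the robot, y to its left, z up, the work surface at z = 0. Lengths are in m, angles in rad, forces in N, time in s.
With the tool pointing down it reaches from about 0.35 to 0.9 m from the base axis. Payload 19.9 kg.
Tool frame: the origin (TCP) lies on the centre line of the jaws, within the pads' length; the fingertips stand 11 mm ahead of it and the grasp point (between the pads) lies 8 mm behind it (robot.tcp_to_tips is the distance from the TCP to the fingertips, in m); x points along the fingers, y is the direction in which the jaws open and shut, and the axes are right-handed (so a half turn about x gives the same grasp; the last joint's range is limited). The gripper opens to 94 mm and grips with 3 to 60 N. Pads are 16 mm wide; open, the fingers measure 119 mm over their backs; the gripper's body (75 mm by 177 mm) begins 78 mm behind the grasp point.
Start: joints at [-1.153, 0.417, -0.01, 1.614, 0.005, 1.111, -0.053], TCP at [0.277, 0.56, 0.195] pointing down, gripper open.
Joint ranges: [-2.81, 2.81], [-0.39, 2.02], [-1.27, 1.25], [0.06, 2.57], [-1.19, 4.33], [0.19, 2], [-2.82, 2.82]. Speed limits (rad/s): [1.89, 1.89, 2.39, 2.39, 3.01, 3.01, 3.01].

### API

Orientations are given as a unit quaternion [w, x, y, z].
In Python, from plant import robot, cams gives the robot as it stands.
- The arm moves only by the tool step_arm, never from a script. Its arguments are lists of equal length, an entry for each row: "rotation": the turn, a rotation vector about the tool's x, y, z in rad, a list of three; "travel": the shift along the tool's x, y, z in cm, a list of three; "gripper": the opening, from -1 (shut) to 1 (fully open), so that 0 is half open. A call has 1 to 8 rows; each row shifts and turns the commanded pose from where the row before left it, along the tool's axes as they then stand; what a row does not reach is not made up. A row lasts 1/12 s, in which the tool goes at most 41.7 mm and 7.16 degrees, less where a joint would pass 70% of its speed; a pose out of reach is approached as far as the arm can. A call with a gripper value outside its range is refused whole. The fingers move at their own pace and stop on an object; "squeeze" is the grip in N (left out, the last holds). Time passes only in rows, so rows that do not move let the fingers close. It gives the time, the measured TCP pose, the force and the opening at its end, in the units of the state.
- robot.state(): the state, without advancing time (a new reading comes with each control period).
- cams.snapshot(name): name is "scene" or "top" or "wrist"; returns a dict with "img" (420x560x3 uint8, red, green, blue), "range_z" (420x560 float32, m along the optical axis (not along the pixel's ray), 0 where there is no reading), "fovy" (degrees; the focal length in pixels is half the picture's height over the tangent of half this angle, whatever the lens; pixels are square), "cx", "cy" (the principal point, pixels), "rvec" (rotation vector, rad) and "tvec" (3), from world to camera coordinates, as OpenCV has them. Camera axes: x right, y down, z forward; pixel columns grow to the right and rows downward; lengths in m; the calibration is good to about 2 mm. A picture is of the moment at which its call begins.
- robot.hand_in(): hands the job in, once; it reports no verdict.
The state is a dict: "clock": time; "qpos": joint angles; "qd": joint speeds; "joint_efforts": joint torques, N m; "eef_pos": TCP position; "tool_rot": TCP orientation; "force": force on the tool from outside, world axes, zero at the start; "ft_torque": the same for the moment, N m; "finger_gap": finger opening in m.
Only numpy, scipy, OpenCV 4.12 (cv2) and the standard library are available. Lean on these libraries where they do the work, as an engineer would, in place of code of your own. Each camera call takes 0.05 s, during which the arm holds its last target.

## Working session

There is one attempt and no reset: what is moved stays moved. The work goes in short steps, Python scripts to look and compute and a tool call to move; the robot and the scene stay as the last step left them, time stands still between calls to the robot, and variables do not carry over. Pictures are saved under pics/ and viewed, and the job is handed in when it is done.

Besides the shell and the picture viewer there is one more tool, called after "Request:" as a command line: name --argument value ..., lists and objects as JSON in quotes. step_arm: Moves the arm, as the interface text tells. Its arguments: {"type":"object","properties":{"rotation":{"type":"array"},"travel":{"type":"array"},"gripper":{"type":"array"},"squeeze":{"type":"number"}},"required":["rotation","travel","gripper"]}

```bash
ls; mkdir -p pics; cat > h.py <<'E'
import numpy as np, cv2
from plant import robot, cams
def snap(n):
    s=cams.snapshot(n); np.savez('last_%s.npz'%n,**s); return s
def load(n): return dict(np.load('last_%s.npz'%n))
def K(s):
    f=210/np.tan(np.radians(float(s['fovy']))/2); return f,float(s['cx']),float(s['cy'])
def ray(s,u,v):
    f,cx,cy=K(s); R=cv2.Rodrigues(s['rvec'])[0]; d=R.T@np.array([(u-cx)/f,(v-cy)/f,1]); o=-R.T@s['tvec'].ravel(); return o,d
def onz(s,u,v,z):
    o,d=ray(s,u,v); return o+d*(z-o[2])/d[2]
def dep(s,u,v):
    o,d=ray(s,u,v); return o+d*s['range_z'][int(v),int(u)]
def cloud(s):
    f,cx,cy=K(s); R=cv2.Rodrigues(s['rvec'])[0]; v,u=np.mgrid[:420,:560]; z=s['range_z']
    p=np.stack([(u-cx)/f*z,(v-cy)/f*z,z],-1); return (p-s['tvec'].ravel())@R
E
python3 - <<'E'
from h import *
st=robot.state(); print(st)
for n in ['scene','top','wrist']:
    s=snap(n); cv2.imwrite('pics/%s0.png'%n,s['img'][:,:,::-1]); print(n,s['fovy'],s['cx'],s['cy'],s['rvec'].ravel(),s['tvec'].ravel())
E
```

```text
pics
{'clock': 0.0, 'qpos': array([-1.1534675 ,  0.41796956, -0.01035865,  1.61417417,  0.0047379 ,
        1.11071666, -0.05299184]), 'qd': array([ 0.00091095, -0.00065547, -0.00010317,  0.00015396,  0.00217773,
       -0.00100415,  0.00188633]), 'joint_efforts': array([ 6.48068317e-05, -8.51251245e+01,  6.38500303e-01, -4.25985932e+01,
       -4.88652627e-02,  1.86696835e-02,  5.92442984e-05]), 'eef_pos': array([0.27662791, 0.5600035 , 0.19452781]), 'tool_rot': array([ 0.68852312,  0.1603371 ,  0.68865092, -0.16120743]), 'force': array([ 0.03490459, -0.40014333,  0.24647413]), 'ft_torque': array([-0.03239718,  0.00202663, -0.03758603]), 'finger_gap': 0.09432407259297573}
scene 44.74086075279213 273.09904808536976 207.24279777844194 [ 1.34617317  2.4165521  -0.69765387] [ 0.32801791 -0.28939418  1.46760232]
top 53.13578164793912 281.55229418583497 202.45530499456856 [ 2.12546487 -2.08863931  0.16902703] [-0.07104202  0.54412599  0.9225629 ]
wrist 61.0512862708196 275.96321571096496 210.42147070514116 [-2.47674544 -1.53850994 -0.19830672] [-0.62367631 -0.02611402  0.38947297]
```

View pics/scene0.png

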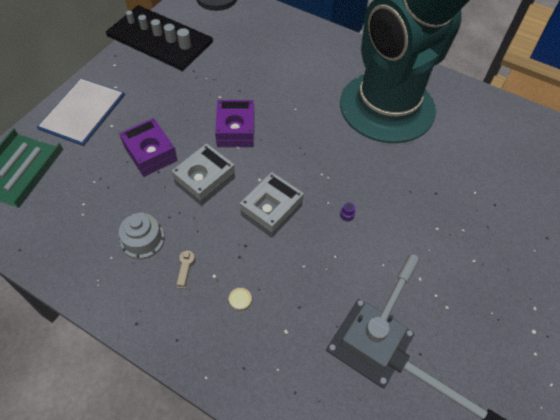

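View pics/top0.png

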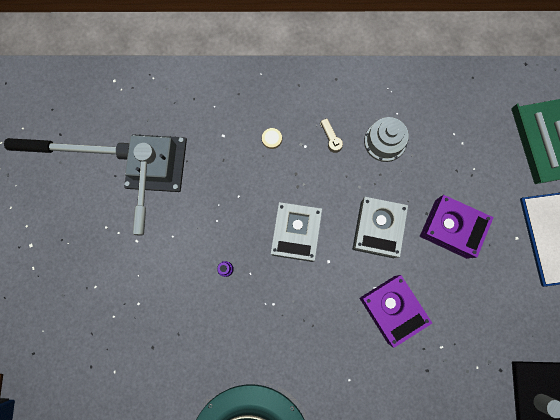

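View pics/wrist0.png

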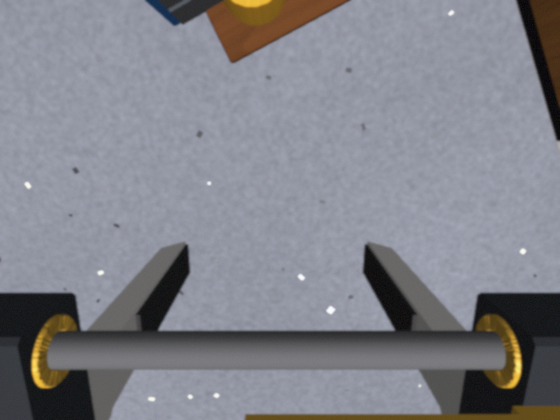

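The scene and top views agree. The fixture pivot is at top (143,152) and the lever grip at (139,220). There are four candidate units:
- Grey (297,225), with a square mouth.
- Grey (381,219), with a round mouth.
- Purple look-alikes at (449,223) and (390,303).

The grey unit with the round mouth fits the description. I'll confirm it in an enlarged crop and measure it.

```bash
python3 - <<'E'
from h import *
s=load('top'); im=s['img'][:,:,::-1]
cv2.imwrite('pics/crop_units.png',cv2.resize(im[185:275,260:420],None,fx=5,fy=5,interpolation=cv2.INTER_CUBIC))
cv2.imwrite('pics/crop_lever.png',cv2.resize(im[120:245,90:250],None,fx=4.5,fy=4.5,interpolation=cv2.INTER_CUBIC))
c=cloud(s); o,_=ray(s,0,0); print('cam',o)
for n,(u,v) in dict(pivot=(143,152),grip=(139,220),bar=(142,185),roundkey=(381,219),sqkey=(297,225),roundtop=(365,210),roundtop2=(398,215),sqtop=(280,222),coup=(225,268),puck=(272,138),bench=(330,180),gear=(390,132),wr=(88,149)).items(): print(n,dep(s,u,v).round(4))
# unit tops by depth height
m=((c[...,2]>.05)&(c[...,2]<.066)).astype('uint8')
n,l,st,ce=cv2.connectedComponentsWithStats(m)
for i in range(1,n):
    if st[i,4]>150: print(st[i],ce[i].round(1), c[l==i].mean(0).round(3))
E
```

```text
cam [ 0.36078528 -0.09314676  1.00667772]
pivot [0.6494 0.2561 0.096 ]
grip [0.493  0.2535 0.092 ]
bar [0.5731 0.2536 0.0915]
roundkey [ 0.5122 -0.2924  0.0379]
sqkey [ 0.4953 -0.0981  0.036 ]
roundtop [ 0.5293 -0.2525  0.0578]
roundtop2 [ 0.5188 -0.3268  0.0581]
sqtop [ 0.4987 -0.0591  0.0565]
coup [0.3928 0.0641 0.0456]
puck [ 0.7127 -0.0337  0.0209]
bench [ 0.6131 -0.1779  0.    ]
gear [ 0.7047 -0.3067  0.0911]
wr [0.6711 0.4103 0.0467]
[370 117  39  37 591] [387.4 137.5] [ 0.704 -0.308  0.056]
[ 112  135   61   44 1289] [146.3 156. ] [0.651 0.26  0.062]
[  4 138  47  13 407] [ 26.8 144. ] [0.68  0.558 0.054]
[ 426  195   68   63 2133] [460.5 226.2] [ 0.496 -0.465  0.058]
[ 355  197   53   60 2051] [381.2 227.7] [ 0.489 -0.288  0.058]
[ 271  202   51   59 1928] [295.9 232.8] [ 0.475 -0.096  0.058]
[ 363  275   69   73 2294] [397.7 312.1] [ 0.305 -0.319  0.058]
```

View pics/crop_units.png

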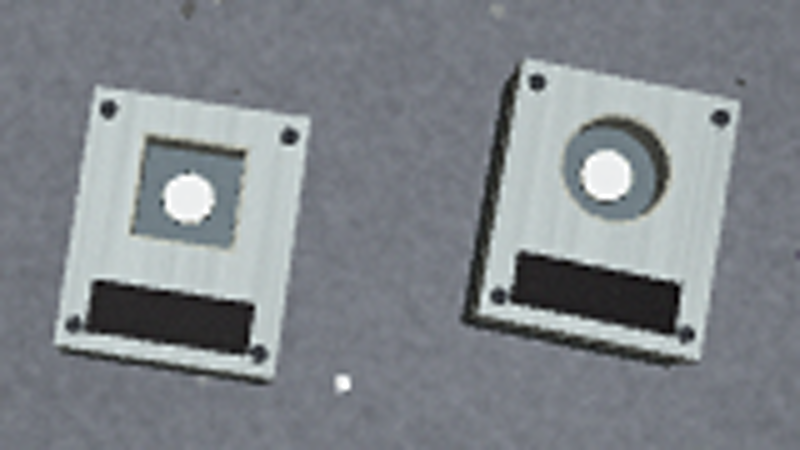

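View pics/crop_lever.png

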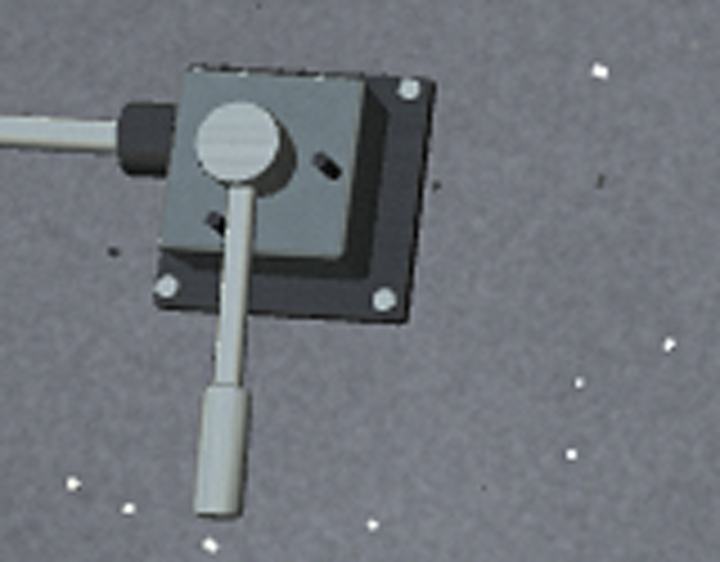

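The crop confirms the round mouth at top (383,219); its pale key is at (381,220). The lever bar lies just clockwise of its stop pin. Next I'll measure precisely.

```bash
cat >> h.py <<'E'
from scipy.spatial.transform import Rotation as Ro
def axes():
    st=robot.state(); q=st['tool_rot']; R=Ro.from_quat([q[1],q[2],q[3],q[0]]).as_matrix(); return st,R
E
python3 - <<'E'
from h import *
s=load('top'); c=cloud(s); im=s['img']
# hub & lever
z=c[...,2]
near=(abs(c[...,0]-.6)<.2)&(abs(c[...,1]-.25)<.1)
m=(near&(z>.08)).astype('uint8')
P=c[m>0]; print('z range',np.percentile(P[:,2],[5,50,95]))
hub=P[P[:,0]>.6]; print('hub ctr', cv2.minEnclosingCircle(hub[:,:2].astype('float32')))
g=P[P[:,0]<.525]; print('grip',g.mean(0),g.min(0),g.max(0))
b=P[(P[:,0]<.61)]; vx,vy,x0,y0=cv2.fitLine(b[:,:2].astype('float32'),cv2.DIST_HUBER,0,.01,.01).ravel(); print('bar dir',vx,vy,np.arctan2(vy/vx,1),x0,y0)
# well: white key
g=(im.min(2)>200).astype('uint8'); n,l,st,ce=cv2.connectedComponentsWithStats(g)
for i in range(1,n):
    if st[i,4]>30 and 350<ce[i][0]<410: print('key',ce[i],st[i,4],onz(s,*ce[i],.036))
# mouth: pixels lower than top in the unit's outline
u=((c[...,2]>.05)&(c[...,2]<.066)).astype('uint8'); n,l,st,ce=cv2.connectedComponentsWithStats(u)
i=l[227,365]
cs,h=cv2.findContours((l==i).astype('uint8'),cv2.RETR_CCOMP,cv2.CHAIN_APPROX_NONE)
for k,cc in enumerate(cs):
    if len(cc)>15:
        w=np.array([onz(s,a,b,.058)[:2] for a,b in cc[:,0]],'float32'); print(h[0][k][3],len(cc),cv2.minAreaRect(w),cv2.fitEllipse(w) if len(w)>20 else 0)
sc=load('scene'); im=sc['img']; g=(im.min(2)>190).astype('uint8'); n,l,st,ce=cv2.connectedComponentsWithStats(g)
for i in range(1,n):
    if st[i,4]>12 and 180<ce[i][0]<215 and 160<ce[i][1]<200: print('scene key',ce[i],st[i,4],onz(sc,*ce[i],.036))
st,R=axes(); print(R.round(3))
E
```

```text
z range [0.08444158 0.0932421  0.09991482]
hub ctr ((0.6371261477470398, 0.2501666247844696), 0.03774144873023033)
grip [0.49264011 0.25324859 0.09311806] [0.46165226 0.24325141 0.08023048] [0.5245574  0.26814381 0.10028887]
bar dir 0.9998825 0.015327916 0.015328516 0.5191577 0.2533775
key [380.81081081 219.63513514] 74 [ 0.51097737 -0.29226816  0.036     ]
key [390.23170732 302.74390244] 82 [ 0.32351779 -0.30861041  0.036     ]
-1 189 ((0.4927600026130676, -0.2882927358150482), (0.10104997456073761, 0.12058763951063156), 79.14993286132812) ((0.49291861057281494, -0.28843867778778076), (0.115679532289505, 0.14158910512924194), 78.82721710205078)
0 60 ((0.5103495717048645, -0.29162701964378357), (0.047335028648376465, 0.048625215888023376), 88.83059692382812) ((0.5101452469825745, -0.29118722677230835), (0.04774517938494682, 0.04908311739563942), 119.10474395751953)
[[-0.     0.443  0.897]
 [-0.001  0.897 -0.443]
 [-1.    -0.001  0.   ]]
```

Request:
step_arm --rotation '[[0,0,0],[0,0,0],[0,0,0],[0,0,0],[0,0,0],[0,0,0],[0,0,0],[0,0,0]]' --travel '[[0,-1.3,3],[0,-1.3,3],[0,-1.3,3],[0,-1.3,3],[0,-1.3,3],[0,-1.3,3],[0,-1.3,3],[0,-1.3,3]]' --gripper '[-1,-1,-1,-1,-1,-1,-1,-1]' --squeeze 20

```text
clock: 0.82
eef_pos: [0.4466, 0.3594, 0.1951]
tool_rot: [0.689, 0.161, 0.689, -0.161]
force: [0.1, 0.7, -0.8]
finger_gap: 0.0442
```

Request:
step_arm --rotation '[[0.122,0,0],[0.122,0,0],[0.122,0,0],[0.122,0,0],[0.122,0,0],[0.122,0,0],[0.122,0,0],[0.122,0,0]]' --travel '[[0,0,0],[0,0,0],[0,0,0],[0,0,0],[0,0,0],[0,0,0],[0,0,0],[0,0,0]]' --gripper '[-1,-1,-1,-1,-1,-1,-1,-1]'

```text
clock: 1.48
eef_pos: [0.4458, 0.3607, 0.1949]
tool_rot: [0.531, 0.466, 0.531, -0.467]
force: [-0.3, 0.1, 0.2]
finger_gap: 0.0006
```

Request:
step_arm --rotation '[[0.122,0,0],[0,0,0],[0,0,0],[0,0,0]]' --travel '[[0,0,0],[0,0,0],[0,0,0],[0,0,0]]' --gripper '[-1,-1,-1,-1]'

```text
clock: 1.82
eef_pos: [0.4458, 0.3608, 0.195]
tool_rot: [0.505, 0.495, 0.505, -0.495]
force: [-0.4, 0.1, 0.0]
finger_gap: 0.0006
```

```bash
python3 - <<'E'
from h import *
st,R=axes(); p=st['eef_pos']; print(p,R.round(3),st['finger_gap'],st['qpos'],st['force'])
d=np.array([.495,.303,.081])-p; print('tool delta cm',(R.T@d*100).round(2))
s=snap('wrist'); cv2.imwrite('pics/w1.png',s['img'][:,:,::-1])
E
```

```text
[0.44577363 0.36083398 0.19504432] [[-0.     1.     0.019]
 [-0.     0.019 -1.   ]
 [-1.    -0.     0.   ]] 0.0006246577745458434 [-0.95651205  0.33277677  0.27664191  1.75328329 -0.10181902  1.06979642
 -0.62669617] [-0.3968367   0.05539055  0.00423275]
tool delta cm [11.4   4.82  5.87]
```

View pics/w1.png

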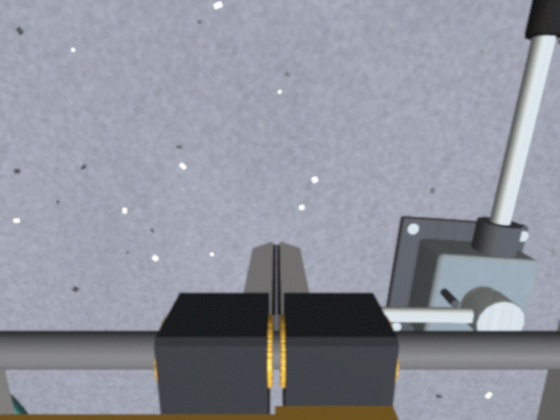

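Request:
step_arm --rotation '[[0,0,0],[0,0,0],[0,0,0],[0,0,0],[0,0,0],[0,0,0],[0,0,0],[0,0,0]]' --travel '[[0,1.6,1.95],[0,1.6,1.95],[0,1.6,1.95],[2.5,0,0],[3,0,0],[3,0,0],[2.9,0,0],[0,0,0]]' --gripper '[-1,-1,-1,-1,-1,-1,-1,-1]'

```text
clock: 2.53
eef_pos: [0.4923, 0.3013, 0.0764]
tool_rot: [0.504, 0.493, 0.504, -0.498]
force: [-0.6, 0.3, -1.1]
finger_gap: 0.0005
```

Request:
step_arm --rotation '[[0,0,0],[0,0,0],[0,0,0],[0,0,0],[0,0,0],[0,0,0]]' --travel '[[0,0,1.0],[0,0,1.0],[0,0,0.5],[0,0,0.5],[0,0,0.3],[0,0,0]]' --gripper '[-1,-1,-1,-1,-1,-1]'

```text
clock: 3.03
eef_pos: [0.4959, 0.2697, 0.0823]
tool_rot: [0.503, 0.497, 0.503, -0.496]
force: [1.1, 1.0, 3.0]
finger_gap: 0.0007
```

```bash
python3 - <<'E'
from h import *
st,R=axes(); p=st['eef_pos']; print(p,st['force'])
s=snap('top'); cv2.imwrite('pics/t2.png',cv2.resize(s['img'][90:300,60:340,::-1],None,fx=2.8,fy=2.8))
E
```

```text
[0.4958926  0.2697439  0.08229031] [1.09864052 1.04904654 2.99505885]
```

View pics/t2.png

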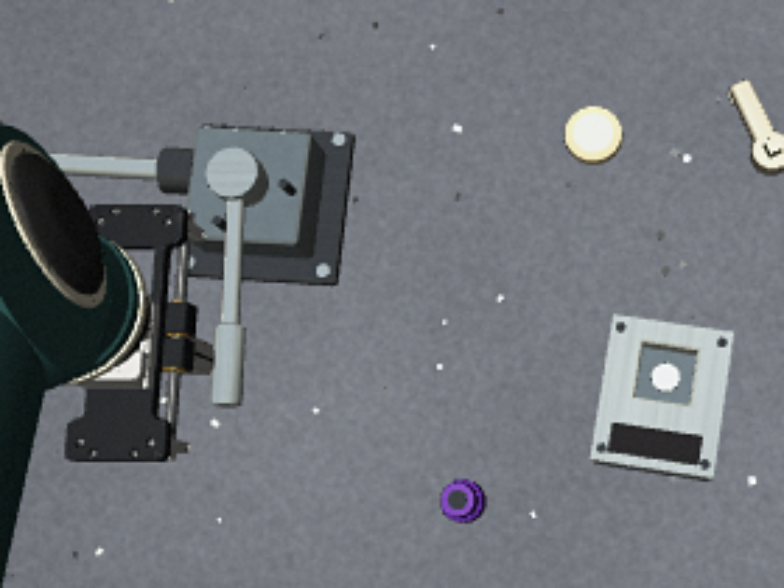

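Request:
step_arm --rotation '[[-0.07,0,0],[-0.07,0,0],[-0.07,0,0],[-0.07,0,0],[-0.07,0,0],[-0.07,0,0],[-0.07,0,0],[0,0,0]]' --travel '[[0,-0.06,1.08],[0,-0.06,1.08],[0,-0.06,1.08],[0,-0.06,1.08],[0,-0.06,1.08],[0,-0.06,1.08],[0,-0.06,1.08],[0,0,0]]' --gripper '[-1,-1,-1,-1,-1,-1,-1,-1]'

```text
clock: 3.75
eef_pos: [0.5086, 0.1946, 0.0816]
tool_rot: [0.61, 0.359, 0.609, -0.359]
force: [-0.6, 0.0, 1.1]
finger_gap: 0.0008
```

```bash
python3 - <<'E'
from h import *
st,R=axes(); p=st['eef_pos']; print(p,st['force'],R.round(3))
print('piv in tool',R.T@(np.array([.65,.2555,.082])-p))
s=snap('top'); cv2.imwrite('pics/t3.png',cv2.resize(s['img'][90:300,60:340,::-1],None,fx=2.8,fy=2.8))
E
```

```text
[0.50857675 0.19461664 0.0815757 ] [-0.60734043  0.03021913  1.10698552] [[ 0.001  0.874  0.485]
 [-0.     0.485 -0.874]
 [-1.     0.     0.   ]]
piv in tool [-0.00034303  0.15320287  0.01537083]
```

View pics/t3.png

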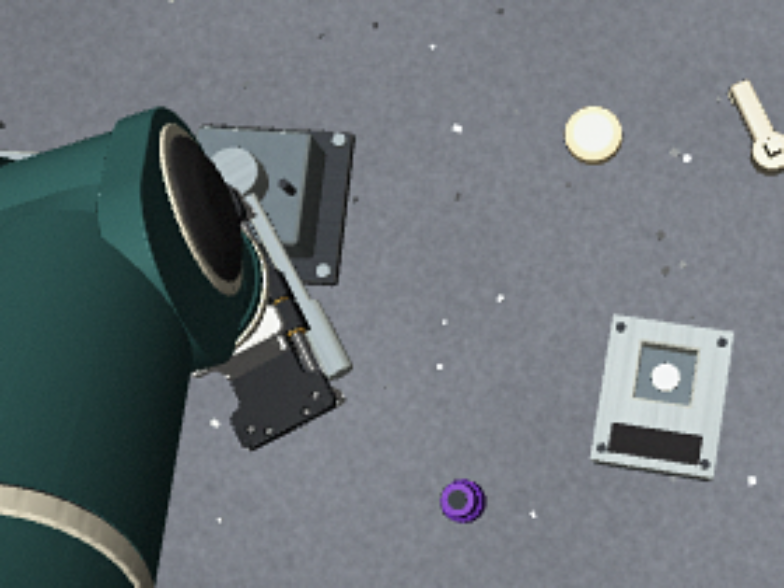

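The lever is following: its grip is now at crop (330,340). I'll continue the arc.

Request:
step_arm --rotation '[[-0.07,0,0],[-0.07,0,0],[-0.07,0,0],[-0.07,0,0],[-0.07,0,0],[-0.07,0,0],[-0.07,0,0],[0,0,0]]' --travel '[[0,-0.06,1.08],[0,-0.06,1.08],[0,-0.06,1.08],[0,-0.06,1.08],[0,-0.06,1.08],[0,-0.06,1.08],[0,-0.06,1.08],[0,0,0]]' --gripper '[-1,-1,-1,-1,-1,-1,-1,-1]'

```text
clock: 4.47
eef_pos: [0.5543, 0.136, 0.0809]
tool_rot: [0.678, 0.201, 0.678, -0.201]
force: [-0.4, -1.5, 0.4]
finger_gap: 0.0007
```

Request:
step_arm --rotation '[[-0.03,0,0],[-0.03,0,0],[0,0,0],[0,0,0]]' --travel '[[0,-0.03,0.46],[0,-0.03,0.46],[0,0,0],[0,0,0]]' --gripper '[-1,-1,-1,-1]'

```text
clock: 4.8
eef_pos: [0.5607, 0.1321, 0.081]
tool_rot: [0.683, 0.182, 0.683, -0.182]
force: [-0.7, 0.0, -0.4]
finger_gap: 0.0006
```

Request:
step_arm --rotation '[[-0.02,0,0],[0,0,0],[0,0,0]]' --travel '[[0,-0.03,0.3],[0,0,0],[0,0,0]]' --gripper '[-1,-1,-1]'

```text
clock: 5.05
eef_pos: [0.5635, 0.13, 0.0812]
tool_rot: [0.685, 0.174, 0.685, -0.174]
force: [-0.8, 0.3, 0.4]
finger_gap: 0.0006
```

```bash
python3 - <<'E'
from h import *
st,R=axes(); p=st['eef_pos']; print(p,st['force'],R.round(3))
print('force tool',R.T@st['force'])
print('piv in tool',R.T@(np.array([.65,.2555,.082])-p))
s=snap('top'); cv2.imwrite('pics/t4.png',cv2.resize(s['img'][90:300,60:340,::-1],None,fx=2.8,fy=2.8))
E
```

```text
[0.56345018 0.12999968 0.08115751] [-0.7516726   0.26140181  0.36429657] [[-0.     0.477  0.879]
 [ 0.     0.879 -0.477]
 [-1.     0.    -0.   ]]
force tool [-0.36425296 -0.12885314 -0.78534785]
piv in tool [-0.00083003  0.15158873  0.01618882]
```

View pics/t4.png

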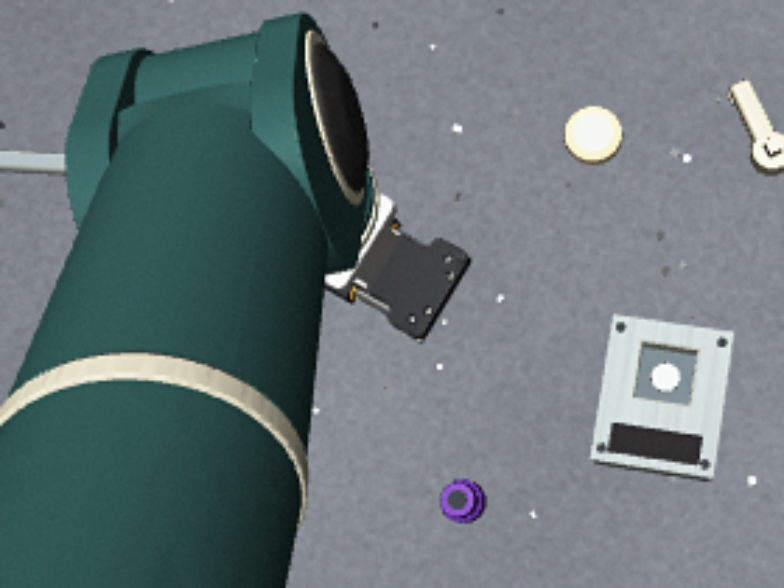

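No stop force yet (under 1 N); by bearing the lever is at about 1.06, with 1.14 expected. I'll continue in small steps until the force rises.

Request:
step_arm --rotation '[[-0.02,0,0],[-0.02,0,0],[0,0,0],[0,0,0]]' --travel '[[0,-0.03,0.3],[0,-0.03,0.3],[0,0,0],[0,0,0]]' --gripper '[-1,-1,-1,-1]'

```text
clock: 5.43
eef_pos: [0.569, 0.126, 0.0812]
tool_rot: [0.689, 0.16, 0.689, -0.16]
force: [-0.5, 0.6, 0.7]
finger_gap: 0.0003
```

Request:
step_arm --rotation '[[-0.02,0,0],[0,0,0],[0,0,0]]' --travel '[[0,-0.03,0.3],[0,0,0],[0,0,0]]' --gripper '[-1,-1,-1]'

```text
clock: 5.68
eef_pos: [0.571, 0.1248, 0.0811]
tool_rot: [0.69, 0.153, 0.69, -0.153]
force: [-3.1, 2.3, 1.7]
finger_gap: 0.0006
```

Request:
step_arm --rotation '[[-0.02,0,0],[0,0,0],[0,0,0]]' --travel '[[0,-0.03,0.3],[0,0,0],[0,0,0]]' --gripper '[-1,-1,-1]'

```text
clock: 5.93
eef_pos: [0.5718, 0.1242, 0.0807]
tool_rot: [0.691, 0.146, 0.693, -0.146]
force: [-12.9, 6.5, 5.9]
finger_gap: 0.0006
```

Request:
step_arm --rotation '[[0,0,0],[0,0,0]]' --travel '[[0,0,0.15],[0,0,0]]' --gripper '[-1,-1]'

```text
clock: 6.1
eef_pos: [0.5721, 0.1241, 0.0806]
tool_rot: [0.69, 0.146, 0.694, -0.146]
force: [-20.4, 8.2, 9.5]
finger_gap: 0.0008
```

Request:
step_arm --rotation '[[0,0,0],[0,0,0],[0,0,0],[0,0,0],[0,0,0],[0,0,0],[0,0,0],[0,0,0]]' --travel '[[0,0,-0.6],[0,0,-1.5],[0,0,-2],[-2,0,0],[-3,0,0],[-3,0,0],[-3,0,0],[0,0,0]]' --gripper '[-1,-1,-1,-1,-1,-1,-1,-1]'

```text
clock: 6.77
eef_pos: [0.5403, 0.1394, 0.1968]
tool_rot: [0.694, 0.148, 0.689, -0.145]
force: [0.9, 0.4, 1.5]
finger_gap: 0.0006
```

```bash
python3 - <<'E'
from h import *
st,R=axes(); p=st['eef_pos']; print(p,st['force'],R.round(3))
s=snap('scene'); cv2.imwrite('pics/s5.png',cv2.resize(s['img'][200:420,280:560,::-1],None,fx=2.7,fy=2.7))
s=snap('wrist'); cv2.imwrite('pics/w5.png',s['img'][:,:,::-1])
w=np.array([.5105,-.2918,.18]); print('delta tool cm',R.T@(w-p)*100)
E
```

```text
[0.54031014 0.13943331 0.19683417] [0.87675955 0.43664106 1.53178879] [[ 0.008  0.405  0.914]
 [ 0.002  0.914 -0.405]
 [-1.     0.005  0.006]]
delta tool cm [  1.57363105 -40.63812469  14.7447792 ]
```

View pics/s5.png

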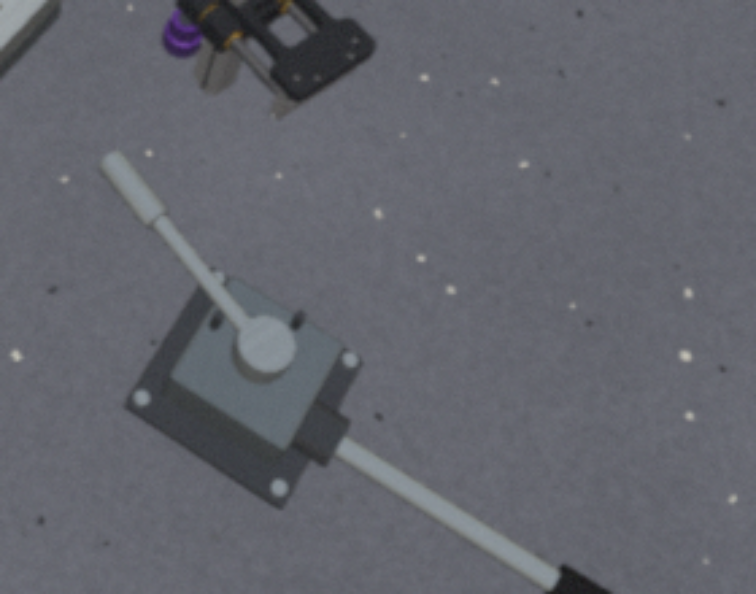

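View pics/w5.png

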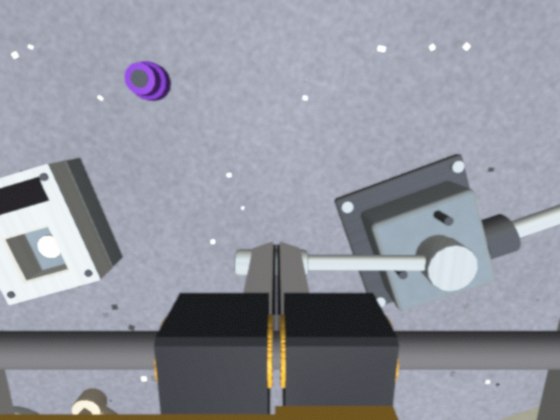

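The scene crop shows the lever bar lying against the second stop pin at crop (215,322), with the grip at (130,185). Next I'll travel above the round well.

Request:
step_arm --rotation '[[0,0,0],[0,0,0],[0,0,0],[0,0,0],[0,0,0],[0,0,0],[0,0,0],[0,0,0]]' --travel '[[0,-2.5,0.9],[0,-2.9,1.05],[0,-2.9,1.05],[0,-2.9,1.05],[0,-2.9,1.05],[0,-2.9,1.05],[0,-2.9,1.05],[0,-2.9,1.05]]' --gripper '[-1,-1,-1,-1,-1,-1,-1,-1]'

```text
clock: 7.53
eef_pos: [0.5199, -0.1044, 0.19]
tool_rot: [0.691, 0.146, 0.692, -0.147]
force: [0.6, -0.3, 1.1]
finger_gap: 0.0007
```

Request:
step_arm --rotation '[[0,0,0],[0,0,0],[0,0,0],[0,0,0],[0,0,0],[0,0,0],[0,0,0],[0,0,0]]' --travel '[[0,-2.9,1.05],[0,-2.9,1.05],[0,-2.9,1.05],[0,-2.9,1.05],[0,-2.9,1.05],[0,-2.9,1.05],[0,0,0],[0,0,0]]' --gripper '[-1,-1,-1,-1,-1,-1,-1,-1]'

```text
clock: 8.2
eef_pos: [0.5068, -0.289, 0.1897]
tool_rot: [0.691, 0.147, 0.692, -0.148]
force: [-0.7, 0.9, -0.1]
finger_gap: 0.0003
```

```bash
python3 - <<'E'
from h import *
st,R=axes(); p=st['eef_pos']; print(p,st['force'],R.round(3))
w=np.array([.5105,-.2918,.10]); print('delta tool cm',R.T@(w-p)*100)
# rotation vec (tool frame) to make x straight down
x=np.array([0,0,-1.]); print('tilt fix',R.T@np.cross(R[:,0],x))
s=snap('wrist'); cv2.imwrite('pics/w6.png',s['img'][:,:,::-1])
E
```

```text
[ 0.50676125 -0.28899606  0.18972865] [-0.67189484  0.9280655  -0.14020012] [[-0.002  0.408  0.913]
 [-0.     0.913 -0.408]
 [-1.    -0.001 -0.002]]
delta tool cm [ 8.97214167 -0.09401422  0.47175286]
tilt fix [ 1.58777975e-23 -1.78825745e-03  1.06896948e-03]
```

View pics/w6.png

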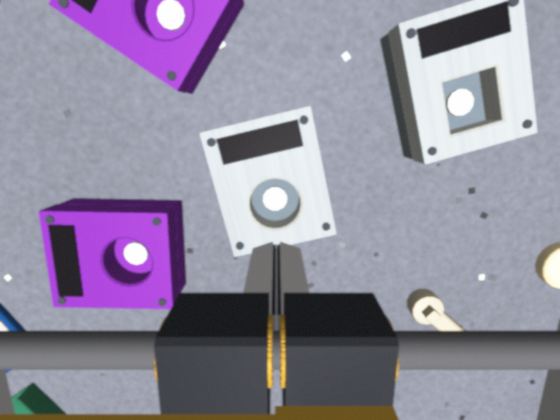

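The grey round well is at (275,200), ahead of the closed fingertips. I'll cross-check its position with the wrist calibration.

```bash
python3 - <<'E'
from h import *
s=load('wrist')
g=(s['img'].min(2)>225).astype('uint8')[170:230,245:305]; cv2.imwrite('pics/w6c.png',cv2.resize(s['img'][120:270,190:350,::-1],None,fx=4,fy=4))
c=cloud(s)
hsv=cv2.cvtColor(s['img'],cv2.COLOR_RGB2HSV)
sub=s['img'][:,:,0].astype(int)
m=((c[...,2]<.05)&(c[...,2]>.02)).astype('uint8')
n,l,st,ce=cv2.connectedComponentsWithStats(m)
for i in range(1,n):
    if abs(ce[i][0]-275)<25 and abs(ce[i][1]-200)<30 and st[i,4]>60: print(st[i],ce[i],onz(s,*ce[i],.030))
k=(s['img'].min(2)>235).astype('uint8'); k[:180]=0;k[225:]=0;k[:,:255]=0;k[:,300:]=0
n,l,st,ce=cv2.connectedComponentsWithStats(k)
for i in range(1,n): 
    if st[i,4]>50: print('key',st[i],ce[i],onz(s,*ce[i],.036), dep(s,*ce[i]))
E
```

```text
[ 249  178   51   49 1902] [274.11198738 202.07570978] [ 0.51375571 -0.29523962  0.03      ]
key [263 188  24  22 413] [274.65859564 198.4527845 ] [ 0.50935193 -0.29263606  0.036     ] [ 0.50949491 -0.2927035   0.0353006 ]
```

View pics/w6c.png

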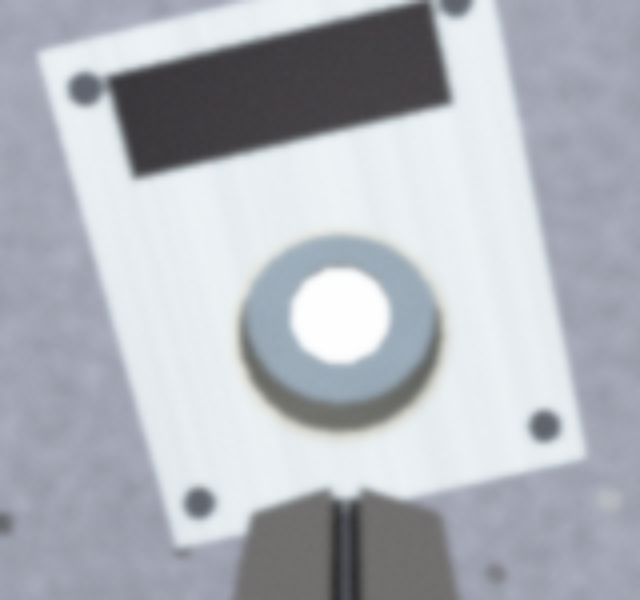

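The crop confirms the round mouth. The wrist view puts the key at (0.5094,-0.2926), against (0.5110,-0.2923) from the top view, so they agree within 2 mm.

Request:
step_arm --rotation '[[0,0,0],[0,0,0],[0,0,0],[0,0,0],[0,0,0],[0,0,0],[0,0,0]]' --travel '[[1.5,-0.15,0.45],[2,0,0],[2,0,0],[2,0,0],[2,0,0],[0,0,0],[0,0,0]]' --gripper '[-1,-1,-1,-1,-1,-1,-1]'

```text
clock: 8.83
eef_pos: [0.5112, -0.2893, 0.0956]
tool_rot: [0.691, 0.146, 0.693, -0.146]
force: [-0.2, -0.9, -0.4]
finger_gap: 0.0003
```

```bash
python3 - <<'E'
from h import *
st,R=axes(); p=st['eef_pos']; print(p,st['force'],R[:,0].round(4),robot.tcp_to_tips)
w=np.array([.5102,-.2922,.047]); print('delta tool cm',R.T@(w-p)*100)
for n in ['wrist','scene']:
    s=snap(n); cv2.imwrite('pics/%s7.png'%n,cv2.resize(s['img'][100:300,180:380,::-1] if n=='wrist' else s['img'][110:260,120:320,::-1],None,fx=3,fy=3))
E
```

```text
[ 0.5111555  -0.28933848  0.09559948] [-0.1908469  -0.94183684 -0.4333331 ] [-1.9e-03  9.0e-04 -1.0e+00] 0.011
delta tool cm [ 4.85987104 -0.30051522  0.03804504]
```

View pics/wrist7.png

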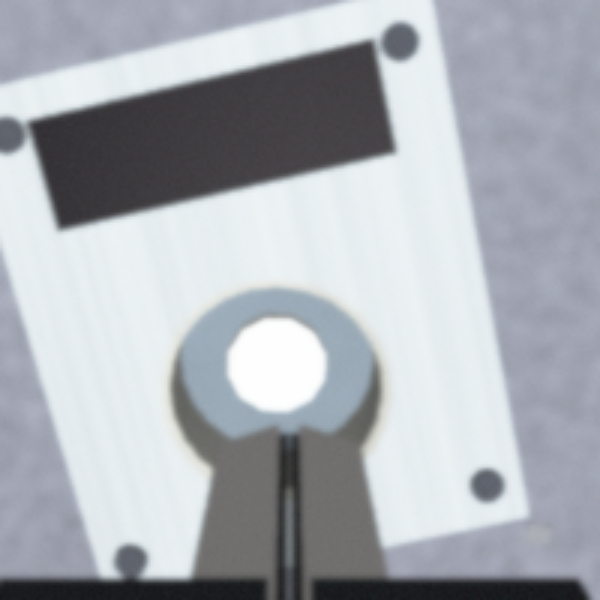

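View pics/scene7.png

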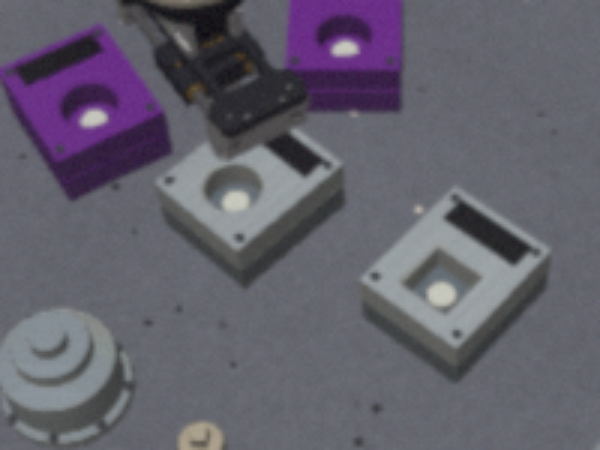

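The tips sit about 3 mm to the right of the key in the wrist view (289 vs 277), which matches the -0.3 cm correction. I'll descend in stages.

Request:
step_arm --rotation '[[0,0,0],[0,0,0],[0,0,0],[0,0,0],[0,0,0],[0,0,0],[0,0,0]]' --travel '[[0,-0.3,0.04],[0,0,0],[1.0,0,0],[1.0,0,0],[1.0,0,0],[0,0,0],[0,0,0]]' --gripper '[-1,-1,-1,-1,-1,-1,-1]'

```text
clock: 9.52
eef_pos: [0.5101, -0.2932, 0.0652]
tool_rot: [0.691, 0.146, 0.692, -0.146]
force: [0.7, 0.1, -0.6]
finger_gap: 0.0006
```

```bash
python3 - <<'E'
from h import *
st,R=axes(); p=st['eef_pos']; print(p,st['force'])
w=np.array([.5102,-.2922,.047]); print('delta tool cm',R.T@(w-p)*100)
s=snap('wrist'); cv2.imwrite('pics/w8.png',cv2.resize(s['img'][120:320,180:380,::-1],None,fx=3,fy=3))
E
```

```text
[ 0.5100741  -0.2932008   0.06521828] [ 0.7122015   0.14300735 -0.59637787]
delta tool cm [ 1.82186083  0.0968632  -0.02593309]
```

View pics/w8.png

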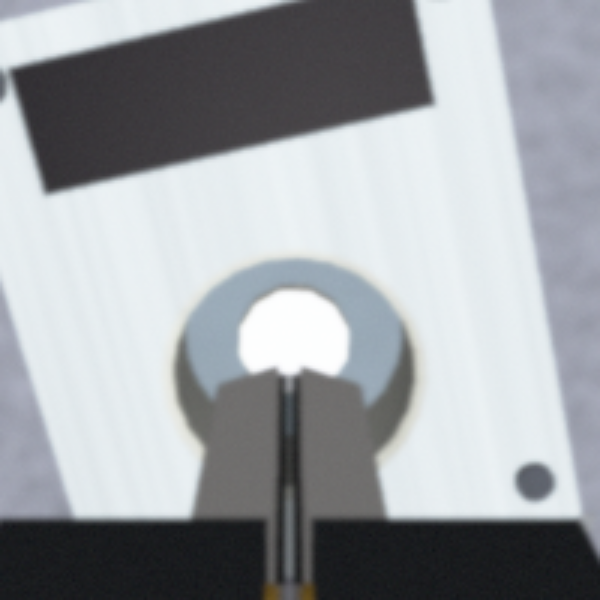

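Request:
step_arm --rotation '[[0,0,0],[0,0,0],[0,0,0],[0,0,0],[0,0,0],[0,0,0]]' --travel '[[0.5,0.08,0],[0.5,0,0],[0.4,0,0],[0.2,0,0],[0,0,0],[0,0,0]]' --gripper '[-1,-1,-1,-1,-1,-1]'

```text
clock: 10.07
eef_pos: [0.5109, -0.2927, 0.0501]
tool_rot: [0.692, 0.146, 0.692, -0.146]
force: [-0.5, -0.4, -0.1]
finger_gap: 0.0004
```

Request:
step_arm --rotation '[[0,0,0],[0,0,0],[0,0,0],[0,0,0]]' --travel '[[0.2,0,0],[0.2,0,0],[0,0,0],[0,0,0]]' --gripper '[-1,-1,-1,-1]'

```text
clock: 10.4
eef_pos: [0.5109, -0.2927, 0.0461]
tool_rot: [0.692, 0.146, 0.692, -0.146]
force: [-0.0, -0.1, -0.9]
finger_gap: 0.0004
```

Request:
step_arm --rotation '[[0,0,0],[0,0,0],[0,0,0]]' --travel '[[0.2,0,0],[0,0,0],[0,0,0]]' --gripper '[-1,-1,-1]'

```text
clock: 10.65
eef_pos: [0.5109, -0.2927, 0.0441]
tool_rot: [0.692, 0.146, 0.692, -0.146]
force: [0.1, 0.3, -0.0]
finger_gap: 0.0004
```

Request:
step_arm --rotation '[[0,0,0],[0,0,0],[0,0,0]]' --travel '[[0.2,0,0],[0,0,0],[0,0,0]]' --gripper '[-1,-1,-1]'

```text
clock: 10.9
eef_pos: [0.5109, -0.2927, 0.0421]
tool_rot: [0.692, 0.146, 0.692, -0.146]
force: [0.4, -0.7, -0.8]
finger_gap: 0.0007
```

Request:
step_arm --rotation '[[0,0,0],[0,0,0],[0,0,0]]' --travel '[[0.15,0,0],[0,0,0],[0,0,0]]' --gripper '[-1,-1,-1]'

```text
clock: 11.15
eef_pos: [0.5108, -0.2927, 0.0406]
tool_rot: [0.692, 0.146, 0.692, -0.146]
force: [0.4, 0.2, -0.2]
finger_gap: 0.0005
```

Tips should be at about 0.030, yet there is no force. I'll look before going further.

```bash
python3 - <<'E'
from h import *
st,R=axes(); print(st['eef_pos'],st['force'],st['ft_torque'],st['joint_efforts'])
s=snap('wrist'); cv2.imwrite('pics/w9.png',cv2.resize(s['img'][120:320,180:380,::-1],None,fx=3,fy=3))
c=cloud(s); 
for v in (220,230,235,240,245,250): print(v,c[v,276].round(4),c[v,270].round(4),c[v,285].round(4))
s=snap('scene'); cv2.imwrite('pics/s9.png',cv2.resize(s['img'][130:230,140:270,::-1],None,fx=5,fy=5))
E
```

```text
[ 0.51084038 -0.29269384  0.04059377] [ 0.39578034  0.21968373 -0.20989508] [0.02310728 0.01863601 0.02216477] [ 1.23331989e-03 -8.58376622e+01  7.04507366e+00 -3.27893293e+01
  2.71122542e-02  3.93817015e-02  7.07717481e-03]
220 [ 0.4967 -0.2873  0.0284] [ 0.4953 -0.2905  0.0281] [ 0.4987 -0.2824  0.0288]
230 [ 0.5005 -0.289   0.0343] [ 0.4992 -0.2922  0.0342] [ 0.5025 -0.2842  0.0348]
235 [ 0.5031 -0.2901  0.035 ] [ 0.5017 -0.2933  0.0349] [ 0.5054 -0.2855  0.0342]
240 [ 0.5059 -0.2914  0.0349] [ 0.5048 -0.2947  0.0338] [ 0.5081 -0.2867  0.0345]
245 [ 0.5035 -0.2903  0.0502] [ 0.5005 -0.2924  0.0553] [ 0.5039 -0.2854  0.0547]
250 [ 0.5031 -0.2901  0.0587] [ 0.5004 -0.2922  0.063 ] [ 0.5041 -0.2857  0.0609]
```

View pics/w9.png

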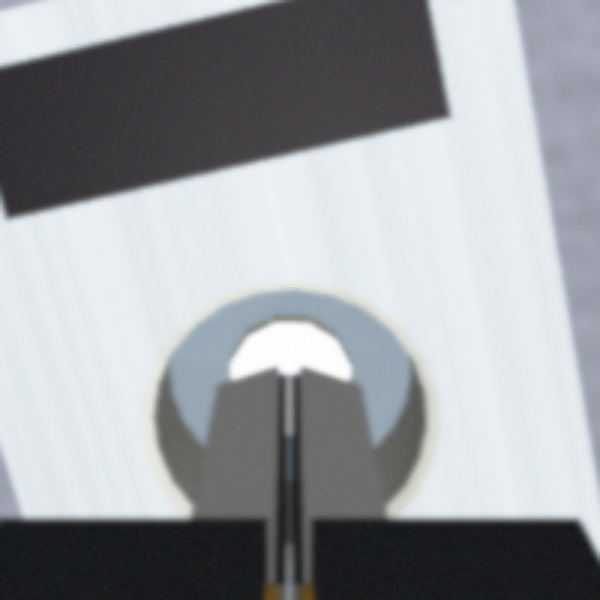

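View pics/s9.png

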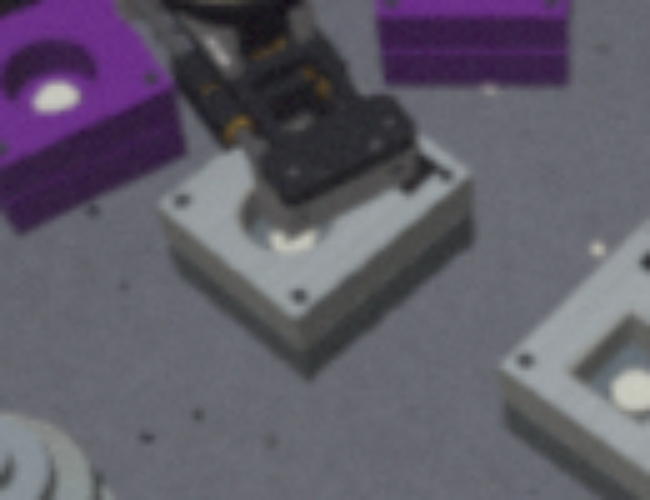

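The key is still up (z≈0.035 in depth). The visible finger edge is near z≈0.045, so the tips haven't reached the key. I'll keep going down in small steps and use force to detect contact.

Request:
step_arm --rotation '[[0,0,0],[0,0,0],[0,0,0]]' --travel '[[0.2,0,0],[0,0,0],[0,0,0]]' --gripper '[-1,-1,-1]'

```text
clock: 11.5
eef_pos: [0.5109, -0.2927, 0.0386]
tool_rot: [0.692, 0.146, 0.692, -0.146]
force: [0.4, 0.0, 0.8]
finger_gap: 0.0005
```

Request:
step_arm --rotation '[[0,0,0],[0,0,0],[0,0,0]]' --travel '[[0.2,0,0],[0,0,0],[0,0,0]]' --gripper '[-1,-1,-1]'

```text
clock: 11.75
eef_pos: [0.5108, -0.2927, 0.0366]
tool_rot: [0.692, 0.146, 0.692, -0.146]
force: [0.4, 0.3, 0.0]
finger_gap: 0.0006
```

Request:
step_arm --rotation '[[0,0,0],[0,0,0],[0,0,0]]' --travel '[[0.2,0,0],[0,0,0],[0,0,0]]' --gripper '[-1,-1,-1]'

```text
clock: 12.0
eef_pos: [0.5108, -0.2927, 0.0346]
tool_rot: [0.692, 0.146, 0.692, -0.146]
force: [-0.4, -0.1, -0.6]
finger_gap: 0.0005
```

```bash
python3 - <<'E'
from h import *
st,R=axes(); print(st['eef_pos'])
s=snap('wrist'); cv2.imwrite('pics/w10.png',cv2.resize(s['img'][120:320,180:380,::-1],None,fx=3,fy=3))
c=cloud(s)
for v in range(230,262,3): print(v,c[v,276].round(4),c[v,262].round(4),c[v,290].round(4))
E
```

```text
[ 0.51082989 -0.29271826  0.03457789]
230 [ 0.4988 -0.2882  0.0341] [ 0.4968 -0.296   0.03  ] [ 0.5039 -0.2817  0.0279]
233 [ 0.5002 -0.2888  0.0349] [ 0.4981 -0.2966  0.031 ] [ 0.5047 -0.2822  0.0304]
236 [ 0.5021 -0.2897  0.0338] [ 0.4989 -0.2968  0.0339] [ 0.505  -0.2825  0.0345]
239 [ 0.5032 -0.2902  0.0353] [ 0.5003 -0.2974  0.0346] [ 0.5067 -0.2832  0.0345]
242 [ 0.5052 -0.2911  0.0342] [ 0.502  -0.2983  0.0342] [ 0.5083 -0.2839  0.0345]
245 [ 0.5031 -0.2901  0.0453] [ 0.4989 -0.2962  0.049 ] [ 0.5048 -0.283   0.0488]
248 [ 0.5036 -0.2904  0.0482] [ 0.4992 -0.2962  0.0525] [ 0.5045 -0.283   0.0539]
251 [ 0.503  -0.2901  0.0543] [ 0.4993 -0.2961  0.0568] [ 0.5049 -0.2833  0.0567]
254 [ 0.5034 -0.2903  0.0573] [ 0.4989 -0.2957  0.0621] [ 0.5047 -0.2834  0.0611]
257 [ 0.5032 -0.2902  0.0617] [ 0.4991 -0.2956  0.0655] [ 0.5046 -0.2836  0.0651]
260 [ 0.5033 -0.2902  0.0652] [ 0.499  -0.2954  0.0694] [ 0.5045 -0.2837  0.0689]
```

View pics/w10.png

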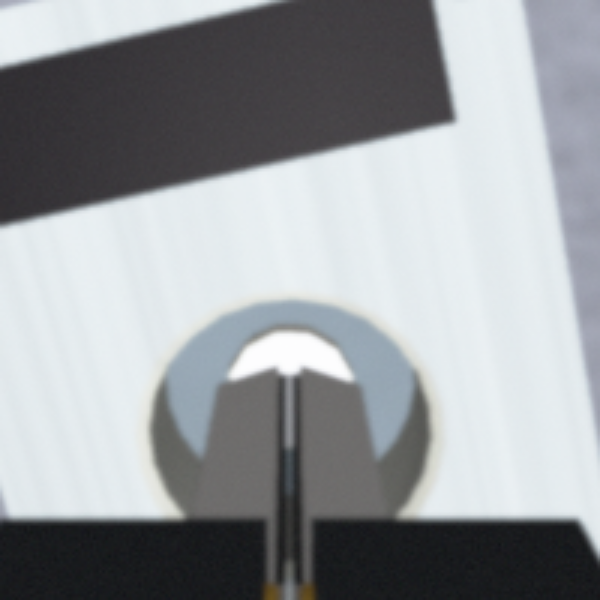

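The key is still untouched. Wrist depth puts the real fingertip edge at z≈0.044, so the tips sit higher than the stated 11 mm offset implies, with about 8 mm to go. I'll keep stepping on force.

Request:
step_arm --rotation '[[0,0,0],[0,0,0],[0,0,0],[0,0,0]]' --travel '[[0.2,0,0],[0.2,0,0],[0,0,0],[0,0,0]]' --gripper '[-1,-1,-1,-1]'

```text
clock: 12.38
eef_pos: [0.5108, -0.2927, 0.0305]
tool_rot: [0.692, 0.146, 0.692, -0.146]
force: [-0.4, -0.4, 0.1]
finger_gap: 0.0006
```

Request:
step_arm --rotation '[[0,0,0],[0,0,0],[0,0,0]]' --travel '[[0.2,0,0],[0,0,0],[0,0,0]]' --gripper '[-1,-1,-1]'

```text
clock: 12.63
eef_pos: [0.5109, -0.2927, 0.0286]
tool_rot: [0.692, 0.146, 0.692, -0.146]
force: [-1.0, 0.0, 0.9]
finger_gap: 0.0003
```

Request:
step_arm --rotation '[[0,0,0],[0,0,0],[0,0,0]]' --travel '[[0.2,0,0],[0,0,0],[0,0,0]]' --gripper '[-1,-1,-1]'

```text
clock: 12.88
eef_pos: [0.5108, -0.2927, 0.0266]
tool_rot: [0.692, 0.146, 0.692, -0.146]
force: [-0.5, 0.8, 0.3]
finger_gap: 0.0008
```

Request:
step_arm --rotation '[[0,0,0],[0,0,0],[0,0,0]]' --travel '[[0.2,0,0],[0,0,0],[0,0,0]]' --gripper '[-1,-1,-1]'

```text
clock: 13.13
eef_pos: [0.511, -0.2928, 0.0247]
tool_rot: [0.692, 0.146, 0.692, -0.146]
force: [-0.5, -0.4, 2.0]
finger_gap: 0.0005
```

Request:
step_arm --rotation '[[0,0,0],[0,0,0],[0,0,0]]' --travel '[[0.2,0,0],[0,0,0],[0,0,0]]' --gripper '[-1,-1,-1]'

```text
clock: 13.38
eef_pos: [0.511, -0.2928, 0.0227]
tool_rot: [0.692, 0.146, 0.692, -0.146]
force: [1.0, -0.2, 2.6]
finger_gap: 0.0003
```

```bash
python3 - <<'E'
from h import *
st,R=axes(); print(st['eef_pos'],st['force'])
s=snap('wrist'); cv2.imwrite('pics/w11.png',cv2.resize(s['img'][120:320,180:380,::-1],None,fx=3,fy=3))
c=cloud(s)
for v in range(233,257,3): print(v,c[v,276].round(4),c[v,262].round(4),c[v,290].round(4))
E
```

```text
[ 0.51102668 -0.29279195  0.0227412 ] [ 1.03557357 -0.1952292   2.56216393]
233 [ 0.4985 -0.2881  0.0292] [ 0.4959 -0.2952  0.0277] [ 0.5015 -0.2812  0.0292]
236 [ 0.4993 -0.2885  0.0313] [ 0.4969 -0.2957  0.0293] [ 0.5034 -0.282   0.028 ]
239 [ 0.5005 -0.289   0.0324] [ 0.4984 -0.2963  0.0295] [ 0.5044 -0.2825  0.03  ]
242 [ 0.5025 -0.2899  0.0312] [ 0.4993 -0.2967  0.0316] [ 0.505  -0.2829  0.0327]
245 [ 0.5034 -0.2903  0.0331] [ 0.4994 -0.2965  0.0362] [ 0.5053 -0.2832  0.0362]
248 [ 0.5037 -0.2904  0.0367] [ 0.4988 -0.296   0.0425] [ 0.5047 -0.2832  0.0419]
251 [ 0.5034 -0.2903  0.0417] [ 0.4992 -0.296   0.0457] [ 0.5048 -0.2834  0.0457]
254 [ 0.5034 -0.2903  0.0459] [ 0.4995 -0.296   0.0488] [ 0.5049 -0.2836  0.0492]
```

View pics/w11.png

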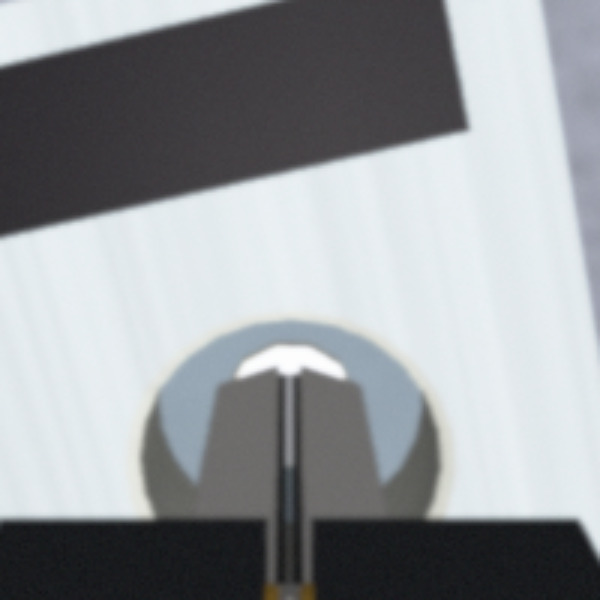

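The key is now moving (2.6 N, key top about 0.032). I'll press it home.

Request:
step_arm --rotation '[[0,0,0],[0,0,0],[0,0,0]]' --travel '[[0.2,0,0],[0,0,0],[0,0,0]]' --gripper '[-1,-1,-1]'

```text
clock: 13.68
eef_pos: [0.5111, -0.2928, 0.0209]
tool_rot: [0.692, 0.146, 0.692, -0.146]
force: [-0.8, 1.7, 9.0]
finger_gap: -0.0001
```

Request:
step_arm --rotation '[[0,0,0],[0,0,0],[0,0,0]]' --travel '[[0.1,0,0],[0,0,0],[0,0,0]]' --gripper '[-1,-1,-1]'

```text
clock: 13.93
eef_pos: [0.5112, -0.2929, 0.0207]
tool_rot: [0.692, 0.146, 0.692, -0.146]
force: [-5.4, 4.2, 21.9]
finger_gap: 0.0002
```

Request:
step_arm --rotation '[[0,0,0],[0,0,0],[0,0,0]]' --travel '[[0.1,0,0],[0,0,0],[0,0,0]]' --gripper '[-1,-1,-1]'

```text
clock: 14.18
eef_pos: [0.5112, -0.2929, 0.0203]
tool_rot: [0.692, 0.146, 0.691, -0.146]
force: [-9.5, 6.7, 36.2]
finger_gap: 0.0006
```

The key has bottomed hard. I'll ease the load to about 20 N and hold for more than two seconds.

Request:
step_arm --rotation '[[0,0,0],[0,0,0],[0,0,0],[0,0,0],[0,0,0],[0,0,0],[0,0,0],[0,0,0]]' --travel '[[-0.12,0,0],[0,0,0],[0,0,0],[0,0,0],[0,0,0],[0,0,0],[0,0,0],[0,0,0]]' --gripper '[-1,-1,-1,-1,-1,-1,-1,-1]'

```text
clock: 14.85
eef_pos: [0.5111, -0.2928, 0.0207]
tool_rot: [0.692, 0.146, 0.692, -0.146]
force: [-4.1, 2.9, 20.2]
finger_gap: 0.0006
```

Request:
step_arm --rotation '[[0,0,0],[0,0,0],[0,0,0],[0,0,0],[0,0,0],[0,0,0],[0,0,0],[0,0,0]]' --travel '[[0,0,0],[0,0,0],[0,0,0],[0,0,0],[0,0,0],[0,0,0],[0,0,0],[0,0,0]]' --gripper '[-1,-1,-1,-1,-1,-1,-1,-1]'

```text
clock: 15.52
eef_pos: [0.5111, -0.2928, 0.0207]
tool_rot: [0.692, 0.146, 0.692, -0.146]
force: [-5.7, 3.2, 19.1]
finger_gap: 0.0006
```

Request:
step_arm --rotation '[[0,0,0],[0,0,0],[0,0,0],[0,0,0],[0,0,0],[0,0,0],[0,0,0],[0,0,0]]' --travel '[[0,0,0],[0,0,0],[0,0,0],[0,0,0],[0,0,0],[0,0,0],[0,0,0],[0,0,0]]' --gripper '[-1,-1,-1,-1,-1,-1,-1,-1]'

```text
clock: 16.18
eef_pos: [0.5111, -0.2928, 0.0207]
tool_rot: [0.692, 0.146, 0.692, -0.146]
force: [-4.9, 2.2, 19.1]
finger_gap: 0.0004
```

Request:
step_arm --rotation '[[0,0,0],[0,0,0],[0,0,0],[0,0,0],[0,0,0],[0,0,0],[0,0,0],[0,0,0]]' --travel '[[0,0,0],[0,0,0],[0,0,0],[0,0,0],[0,0,0],[0,0,0],[0,0,0],[0,0,0]]' --gripper '[-1,-1,-1,-1,-1,-1,-1,-1]'

```text
clock: 16.85
eef_pos: [0.5111, -0.2928, 0.0207]
tool_rot: [0.692, 0.146, 0.692, -0.146]
force: [-5.0, 2.0, 18.4]
finger_gap: 0.0004
```

```bash
python3 - <<'E'
from h import *
st,R=axes(); print(st['eef_pos'],st['force'],st['clock'])
s=snap('wrist'); cv2.imwrite('pics/w12.png',cv2.resize(s['img'][120:320,180:380,::-1],None,fx=3,fy=3))
c=cloud(s)
k=(s['img'].min(2)>225); k[:225]=0;k[250:]=0;k[:,:255]=0;k[:,300:]=0
print('key z',np.median(c[...,2][k]),k.sum())
E
```

```text
[ 0.51111497 -0.29284726  0.02070959] [-4.99077599  1.95237868 18.36022869] 16.85
key z 0.02977326551772385 277
```

View pics/w12.png

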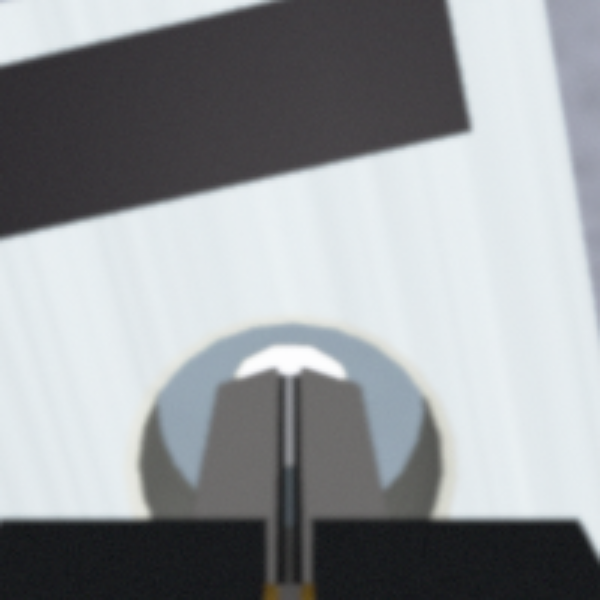

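The key top is at about 0.030 to 0.031, which is home. It bottomed at about 13.7 s and has been held since. Now I'll withdraw straight up.

Request:
step_arm --rotation '[[0,0,0],[0,0,0],[0,0,0],[0,0,0],[0,0,0],[0,0,0],[0,0,0],[0,0,0]]' --travel '[[-0.5,0,0],[-1.5,0,0],[-2,0,0],[-3,0,0],[-3,0,0],[-3,0,0],[-3,0,0],[-3,0,0]]' --gripper '[-1,-1,-1,-1,-1,-1,-1,-1]'

```text
clock: 17.57
eef_pos: [0.5105, -0.2925, 0.2111]
tool_rot: [0.692, 0.146, 0.692, -0.146]
force: [1.1, -0.6, -0.4]
finger_gap: 0.0001
```

Request:
step_arm --rotation '[[0,0,0],[0,0,0],[0,0,0],[0,0,0],[0,0,0],[0,0,0],[0,0,0],[0,0,0]]' --travel '[[0,0,-2],[0,0,-3],[0,0,-3],[0,0,-3],[0,0,-1],[0,0,0],[0,0,0],[0,0,0]]' --gripper '[-1,-1,-1,-1,-1,-1,-1,-1]'

```text
clock: 18.23
eef_pos: [0.4022, -0.2444, 0.2099]
tool_rot: [0.692, 0.146, 0.692, -0.146]
force: [0.5, 0.4, 0.1]
finger_gap: 0.0002
```

```bash
cp last_scene.npz /tmp/; python3 - <<'E'
from h import *
st,R=axes(); print(st['eef_pos'],st['force'],st['clock'])
s=snap('top'); cv2.imwrite('pics/t13.png',s['img'][:,:,::-1]); c=cloud(s)
P=c[(abs(c[...,0]-.6)<.2)&(abs(c[...,1]-.18)<.15)&(c[...,2]>.08)&(c[...,2]<.11)]
r=np.hypot(P[:,0]-.65,P[:,1]-.2555); b=P[(r>.06)&(r<.2)]
if len(b)>50:
    l=cv2.fitLine(b[:,:2].astype('float32'),cv2.DIST_HUBER,0,.01,.01).ravel(); print('lever world ang',np.arctan2(l[1]/l[0],1),b.mean(0),len(b))
# plate yaw
m=((c[...,2]>.006)&(c[...,2]<.02)&(abs(c[...,0]-.65)<.1)&(abs(c[...,1]-.2555)<.1))|((c[...,2]>.058)&(c[...,2]<.07)&(abs(c[...,0]-.65)<.06)&(abs(c[...,1]-.2555)<.06))
print('plate',cv2.minAreaRect(c[m][:,:2].astype('float32')))
m=((c[...,2]>.05)&(c[...,2]<.066)).astype('uint8'); n,l,s2,ce=cv2.connectedComponentsWithStats(m)
for i in range(1,n):
    if s2[i,4]>1000: print(ce[i].round(1),c[l==i].mean(0).round(3))
s=snap('scene'); cv2.imwrite('pics/s13.png',s['img'][:,:,::-1])
E
```

```text
[ 0.40215399 -0.24442604  0.2099417 ] [0.53673096 0.42196016 0.12633041] 18.2333
lever world ang 1.1441028 [0.59457005 0.13325084 0.09200907] 460
plate ((0.658685564994812, 0.2666241526603699), (0.1764376163482666, 0.15582439303398132), 86.7001724243164)
[144.4 156.2] [0.65  0.265 0.062]
[295.9 232.7] [ 0.475 -0.096  0.058]
```

View pics/t13.png

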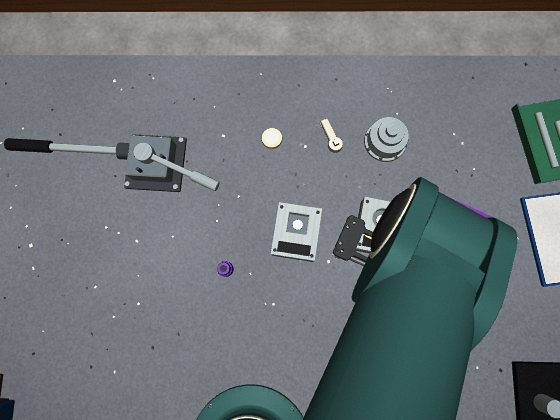

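View pics/s13.png

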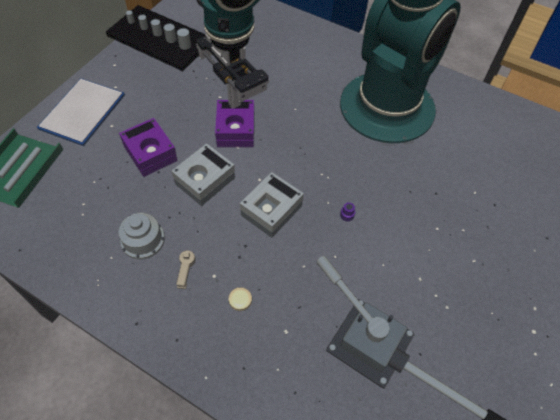

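Lever reads 1.144 rad in world. With the fixture yawed about -0.057 rad, that gives 1.20 in the joint, which is the stop. Top and scene views show nothing else displaced, and the gripper is at z≈0.21 with no contact force. Handing in.

```bash
python3 - <<'E'
from h import *
a=dict(np.load('/tmp/last_scene.npz')); print(robot.state()['clock'])
print(robot.hand_in())
E
```

```text
18.3333
the job is handed in; nothing more can be done
None
```

I pushed the lever round to its unlocked stop, then pressed the round unit's tare key home and held it for about 3 s. I then withdrew and handed in at 18.3 s.

- **Lever:** the push force rose to about 20 N at the stop. Afterwards the top view put the lever at 1.144 rad in world, which is 1.20 in the joint once the fixture's yaw of about -0.057 rad is taken off. The yaw was only read off the picture by eye.
- **Tare key:** the key started to move at about 2 N and bottomed about 5 mm lower. The force peaked briefly at 36 N on the fingertips, so I eased it to about 19 N for the hold. The wrist camera's depth put the key top at about 0.030 m; fully home should be 0.031 m.
- **Other things on the bench:** the square unit measures where it stood at the start, and I never reached for its key. The scene view shows the round unit and the bystanders where they were, and no contact force remained. The arm hid part of the round unit in the last top view, so I checked that unit by eye in the scene view only.
- **Disagreement:** the closed fingertips reached the key with the TCP about 20 mm lower than the stated 11 mm tip offset predicts. I found the contact by force and wrist depth instead.

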